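Index the inspection table

TASK

The spray can stands in front of the inspection table's knob: stand it upright in the shallow tray. Then turn the indexing table by its knob, clicking it round one or two positions, until the tall flanged bushing stands under the lens tube, and let go. Do not touch the steel parts or strike the ring lamp.

Things in the scene. Friction and masses are not known exactly. Their poses are not given: they have to be found in the camera images.
- stand: Inspection stand, fixed. Origin on the bench, on the vertical axis of its round indexing table; the x axis points from there to the lamp post, so its -x side is the front. The aluminium disc (radius 95 mm, top 45 mm high) turns about this axis.
- lamp: White ring lamp hanging over the disc, same axis: inner radius 90, outer radius 120 mm, from 135 mm (its origin) to 175 mm high, axes as the stand's. It carries a 20 mm thick post at x = 165 mm, up to 217 mm high, and a black lens tube (see lens) that reaches 210 mm. Do not strike it.
- turret (a joint): Angle of the table, rad, positive counter-clockwise from above. It clicks and rests at 0, -0.524 and -1.047 (30 degrees apart), with stops 0.23 beyond. It starts at 0 and must go to -0.524 (one click) or -1.047 (two), whichever brings the bushing under the lens. Let go between clicks it springs to the nearer one; resistance about 4 N at the knob.
- knob (a point): Middle (68 mm high) of the table's black upright knob, a cylinder of diameter 24 mm from 45 to 85 mm high, 130 mm from the table's axis, at 210 degrees + joint angle about the stand's z, from its x. It is just outside the lamp's edge: the gripper must come in tilted 30 to 45 degrees, leaning outwards, away from the table's axis.
- lens (a point): Centre of the lower end of the black lens tube (28 mm diameter), 62 mm from the table's axis towards the post, 105 mm high.
- bushing: The part wanted: a steel bushing standing on the disc, 36 mm tall, flange of diameter 28 mm and 7 mm thick at the bottom, barrel of diameter 18 mm above. Origin at the centre of its underside. It stands loose, 62 mm from the table's axis, one or two stations (30 or 60 degrees counter-clockwise) from the lens.
- spacer: Square steel block, 19 x 19 x 18 mm high, loose on another station. Origin at the centre of its underside.
- disc: Round steel slug, diameter 26 mm, 12 mm high, loose on the station that starts under the lens. Origin at the centre of its underside.
- can: Spray can with a grey cap, standing on the bench before the knob. Body of diameter 54 mm up to 122 mm, cap of diameter 48 mm from there to 160 mm. Origin at the centre of its underside.
- tray: Shallow grey open tray, fixed, 150 x 150 mm outside, walls 4 mm thick and 22 mm high, floor about 4 mm thick. Origin at the centre of its underside, axes along its sides.
- driver: Screwdriver lying on the bench, about 200 mm long; leave alone.
- jar: Small jar, diameter 60 mm, 85 mm high; leave alone.
- meter: Yellow tape measure lying flat, 55 x 55 x 35 mm; leave alone.

How it is judged:
On the way, in this order (a step that is already met when the one before it is completed fails the run):
1. The spray can stands upright on the tray's floor, let go (angle between can's own z axis and vertical below 0.1 rad and height (world z) of can below 0.012 m and x of can in the frame of tray between -0.046 and 0.046 m and y of can in the frame of tray between -0.046 and 0.046 m and linear speed of can below 0.02 m/s and contact force between the fingers and can below 0.3 N), for 0.2 s.
2. The table rests in a click with the bushing, upright, under the lens tube (within 5 mm) (horizontal distance between bushing and lens below 0.005 m and (value of joint turret between -0.563599 and -0.483599 rad or value of joint turret between -1.0872 and -1.0072 rad) and velocity of joint turret between -0.05 and 0.05 rad/s and angle between each of bushing, spacer, disc's own z axis and vertical below 0.1 rad and z of each of bushing, spacer, disc in the frame of stand above 0.04 m), for 0.2 s.
At the end, for the whole second after the job is handed in: Can upright (0.1 rad), still, on the tray's floor, within 46 mm of the tray's centre along either side. Table still in a click (0.04 rad of -0.524 or -1.047), bushing's axis within 5 mm of the lens tube's, seen from above. All three steel parts upright (0.1 rad) on the disc. Can and knob let go (all of step 1 and all of step 2 and contact force between the fingers and stand below 0.3 N); the robot touches nothing.
It fails at once if The ring lamp, its post or the lens tube is pushed with more than 10 N (contact force between anything else and lamp above 10 N).
It fails at once if The robot touches one of the three steel parts (over 0.5 N) (contact force between any of the fingers, the arm and bushing above 0.5 N or contact force between any of the fingers, the arm and spacer above 0.5 N or contact force between any of the fingers, the arm and disc above 0.5 N).
It fails at once if The spray can is dropped, thrown or knocked: it moves faster than 0.5 m/s while the fingers do not hold it (a drop of more than about 12 mm) (linear speed of can above 0.5 m/s and contact force between the fingers and can below 0.1 N).
It fails at once if The screwdriver, the jar or the tape measure is moved by more than 20 mm (distance of any of driver, jar, meter from where it was at the start of the episode above 0.02 m).
It also fails if it takes over 69 s, if anything falls off the work surface, if the arm or the gripper's body presses on something with over 40 N, if the wrist force passes 120 N, or if a joint passes its speed limit or range.

ROBOT

A 7-joint arm with a two-finger parallel gripper is mounted at the origin on the work surface. World frame = base frame: x ahead of the robot, y to its left, z up, the work surface at z = 0. Lengths are in m, angles in rad, forces in N, time in s.
With the tool pointing down it reaches from about 0.35 to 0.9 m from the base axis. Payload 19.9 kg.
Tool frame: the origin (TCP) lies between the finger pads; the fingertips stand 25 mm ahead of it and the grasp point (between the pads) lies 6 mm ahead of it; z points along the fingers, y is the direction in which the jaws open and shut (so a half turn about z gives the same grasp; the last joint's range is limited). The gripper opens to 85 mm and grips with 20 to 120 N. Pads are 22 mm wide; open, the fingers measure 114 mm over their backs; the gripper's body (76 mm by 85 mm) begins 54 mm behind the grasp point. The pads swing forward as they close: fully open they stand 13 mm farther back than shut.
Start: joints at [1.153, 0.417, -0.01, 1.614, 0.005, 1.111, -0.053], TCP at [0.229, -0.581, 0.256] pointing down, gripper open.
Joint ranges: [-2.81, 2.81], [-0.39, 2.02], [-1.27, 1.25], [0.06, 2.57], [-1.19, 4.33], [0.19, 2], [-2.82, 2.82]. Speed limits (rad/s): [1.89, 1.89, 2.39, 2.39, 3.01, 3.01, 3.01].

INTERFACE

Orientations are given as a rotation vector (axis times angle).
In Python, from rig import robot, optics gives the robot as it stands.
- The arm moves only by the tool drive_tool, never from a script. Its argument "motion" is a list of rows, each a list of 7 numbers: the opening, from 0 (shut) to 1 (fully open), then the shift along the tool's x, y, z in cm, then the turn, a rotation vector about the tool's x, y, z in degrees. A call has 1 to 8 rows; each row shifts and turns the pose as measured when the row begins, along the tool's axes as they then stand; what a row does not reach is not made up. A row lasts 1/8 s, in which the tool goes at most 62.5 mm and 10.7 degrees, less where a joint would pass 70% of its speed; a pose out of reach is approached as far as the arm can. A call with a gripper value outside its range is refused whole. The fingers move at their own pace and stop on an object; "force" is the grip in N (left out, the last holds). Time passes only in rows, so rows that do not move let the fingers close. It gives the time, the measured TCP pose, the force and the opening at its end, in the units of the state.
- robot.get_obs(): the state, without advancing time (a new reading comes with each control period).
- optics.read_camera(name): name is "scene" or "top"; returns the picture (384x512x3 uint8, red, green, blue); there is no depth.
- optics.calibration(name): a dict with "intrinsics" (3x3 intrinsics, pixels), "rvec" (rotation vector, rad) and "tvec" (3), from world to camera coordinates, as OpenCV has them. Camera axes: x right, y down, z forward; pixel columns grow to the right and rows downward; lengths in m; the calibration is good to about 2 mm. A picture is of the moment at which its call begins. calibration takes no time and is no camera call.
- robot.sign_off(): hands the job in, once; it reports no verdict.
The state is a dict: "time_s": time; "joints": joint angles; "joint_vel": joint speeds; "effort": joint torques, N m; "eef_pos": TCP position; "tcp_rot": TCP orientation; "force": force on the tool from outside, world axes, zero at the start; "wrist_torque": the same for the moment, N m; "gripper_width": opening from 0.0 (shut) to 1.0 (fully open).
Only numpy, scipy, OpenCV 4.12 (cv2) and the standard library are available. Lean on these libraries where they do the work, as an engineer would, in place of code of your own. Each camera call takes 0.05 s, during which the arm holds its last target.

## Working session

There is one attempt and no reset: what is moved stays moved. The work goes in short steps, Python scripts to look and compute and a tool call to move; the robot and the scene stay as the last step left them, time stands still between calls to the robot, and variables do not carry over. Pictures are saved under pics/ and viewed, and the job is handed in when it is done.

Besides the shell and the picture viewer there is one more tool, called after "Request:" as name([rows], argument=value, ...), one row to a line, values as JSON. drive_tool: Moves the arm, as the interface text tells. Its arguments: {"type":"object","properties":{"motion":{"type":"array","items":{"type":"array","items":{"type":"number"}}},"force":{"type":"number"}},"required":["motion"]}

```bash
mkdir -p pics; ls; python3 - <<'E'
from rig import robot, optics
import cv2,numpy as np
o=robot.get_obs()
for k,v in o.items(): print(k,np.round(v,3))
for n in ("scene","top"):
    im=optics.read_camera(n); cv2.imwrite(f"pics/{n}0.png",im[:,:,::-1])
    c=optics.calibration(n); R=cv2.Rodrigues(np.array(c["rvec"]))[0]
    print(n,np.round(c["intrinsics"],1),"pos",np.round(-R.T@np.array(c["tvec"]).ravel(),3)); print(np.round(R,3))
E
```

```text
pics
time_s 0.0
joints [ 1.153  0.418 -0.01   1.614  0.005  1.111 -0.053]
joint_vel [-0.001  0.001 -0.    -0.001 -0.001  0.    -0.001]
effort [-0.0000e+00 -8.6445e+01  6.7800e-01 -4.3491e+01  1.9000e-02  8.0000e-03
  0.0000e+00]
eef_pos [ 0.229 -0.581  0.256]
tcp_rot [-3.085e+00 -5.870e-01  1.000e-03]
force [-0.027  0.122  0.323]
wrist_torque [ 0.002 -0.008  0.001]
gripper_width 0.997
scene [[370.6   0.  258. ]
 [  0.  370.6 194.8]
 [  0.    0.    1. ]] pos [ 0.892 -0.454  0.906]
[[ 0.807  0.591  0.001]
 [ 0.486 -0.664 -0.568]
 [-0.335  0.459 -0.823]]
top [[384.2   0.  254.8]
 [  0.  384.2 190.9]
 [  0.    0.    1. ]] pos [ 0.404 -0.033  1.133]
[[-0.015 -1.    -0.001]
 [-0.985  0.015 -0.172]
 [ 0.172 -0.002 -0.985]]
```

```bash
cat > h.py <<'E'
from rig import robot, optics
import cv2,numpy as np
from scipy.spatial.transform import Rotation as Rn
def cal(n):
    c=optics.calibration(n); return np.array(c["intrinsics"],float),cv2.Rodrigues(np.array(c["rvec"],float))[0],np.array(c["tvec"],float).ravel()
def ray(n,uv):
    K,R,t=cal(n); d=R.T@np.linalg.inv(K)@np.array([uv[0],uv[1],1.]); return -R.T@t,d/np.linalg.norm(d)
def onz(n,uv,z):
    c,d=ray(n,uv); return c+d*(z-c[2])/d[2]
def proj(n,P):
    K,R,t=cal(n); p=(R@np.atleast_2d(P).T).T+t; p=p@K.T; return p[:,:2]/p[:,2:]
def tri(a,b):
    c1,d1=ray("scene",a); c2,d2=ray("top",b)
    s=np.linalg.lstsq(np.c_[d1,-d2],c2-c1,rcond=None)[0]; p,q=c1+s[0]*d1,c2+s[1]*d2
    return (p+q)/2,np.linalg.norm(p-q)
def snap(n,tag,crop=None,s=1):
    im=optics.read_camera(n)[:,:,::-1].copy(); cv2.imwrite(f"pics/{n}_{tag}_raw.png",im)
    return im
E
python3 -c "
import cv2
for n in ('scene','top'):
    i=cv2.imread(f'pics/{n}0.png'); cv2.imwrite(f'pics/{n}0b.png',cv2.resize(i,(800,600),interpolation=cv2.INTER_CUBIC))"
```

```text
(no output)
```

View pics/scene0.png

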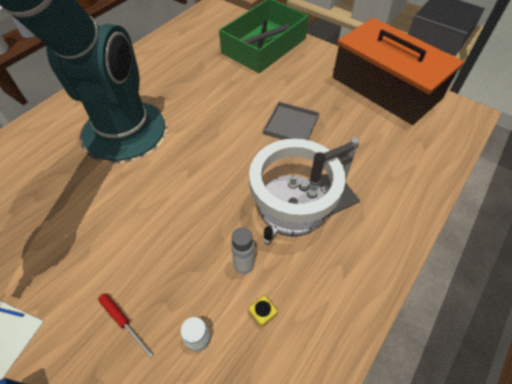

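View pics/top0.png

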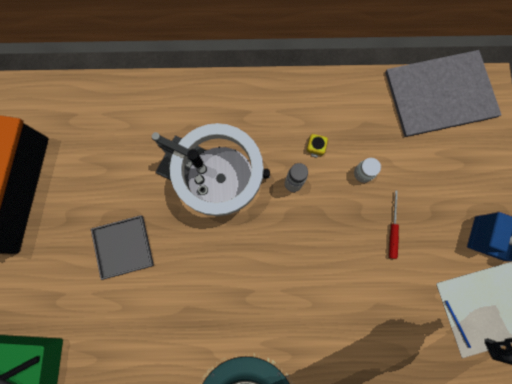

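Scene and top views show the lamp (297,185 scene; 217,170 top), tray (292,122; 122,247), can (242,250; 297,177) and knob (268,235; 267,173). Next I zoom in.

```bash
python3 -c "
import cv2
i=cv2.imread('pics/scene0.png')[90:290,200:400]; cv2.imwrite('pics/s_z.png',cv2.resize(i,(600,600),interpolation=cv2.INTER_CUBIC))
i=cv2.imread('pics/top0.png')[110:290,80:320]; cv2.imwrite('pics/t_z.png',cv2.resize(i,(800,600),interpolation=cv2.INTER_CUBIC))
i=cv2.imread('pics/top0.png')[120:225,140:280]; cv2.imwrite('pics/t_z2.png',cv2.resize(i,(800,600),interpolation=cv2.INTER_CUBIC))"
```

```text
(no output)
```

View pics/s_z.png

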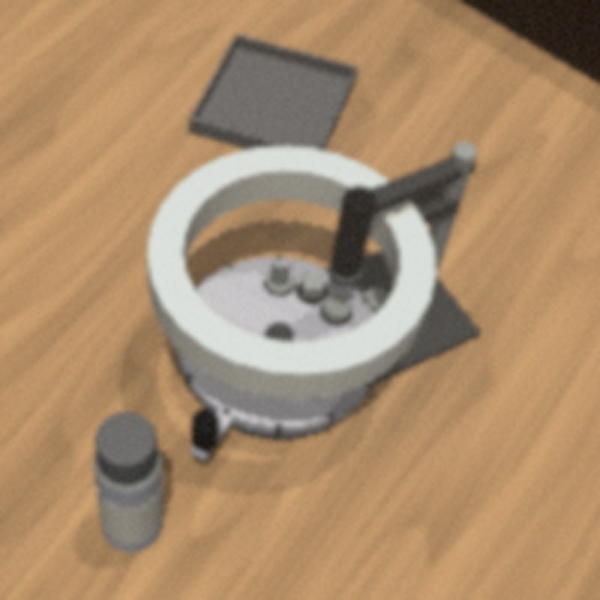

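View pics/t_z2.png

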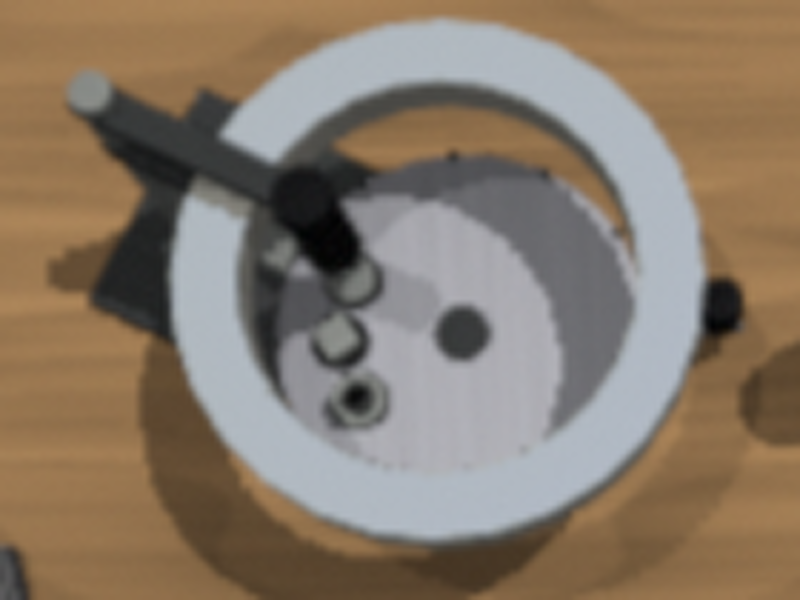

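View pics/t_z.png

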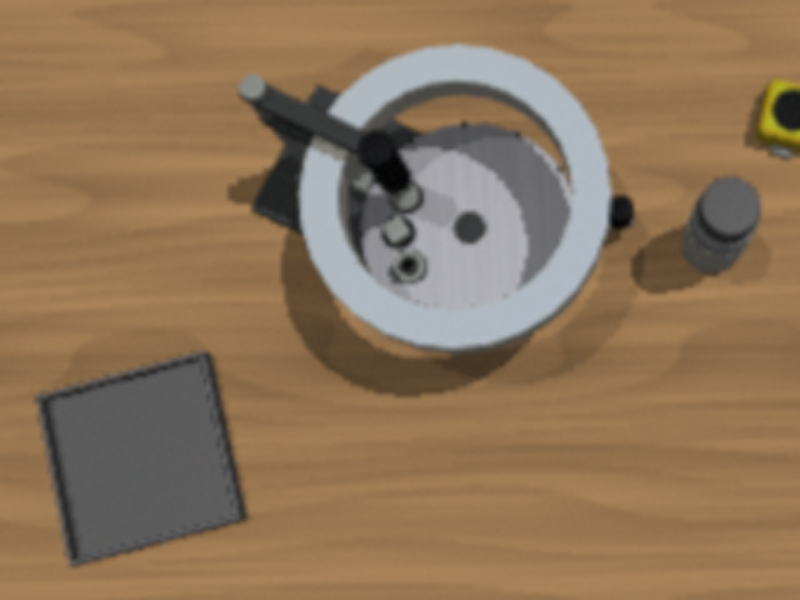

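```bash
cat > m.py <<'E'
from h import *
from scipy.optimize import least_squares
def circ(P):
    f=lambda x:np.hypot(P[:,0]-x[0],P[:,1]-x[1])-x[2]
    r=least_squares(f,[*P[:,:2].mean(0),.1],loss='soft_l1',f_scale=.002); return r.x,np.abs(r.fun).mean()
T=cv2.imread('pics/top0.png');S=cv2.imread('pics/scene0.png')
for n,I,seed in (("top",T,(180,172)),("scene",S,(262,200))):
    h=cv2.cvtColor(I,cv2.COLOR_BGR2HSV); m=((h[...,1]<60)&(h[...,2]>150)).astype(np.uint8)
    if n=="scene": m[:, :240]=0
    k,l,st,ce=cv2.connectedComponentsWithStats(m); i=1+st[1:,4].argmax(); m2=(l==i).astype(np.uint8)
    c=max(cv2.findContours(m2,cv2.RETR_EXTERNAL,cv2.CHAIN_APPROX_NONE)[0],key=len)[:,0]
    h=cv2.convexHull(c)[:,0]
    print(n,st[i],"lens hull",len(h))
    P=np.array([onz(n,p+0.0,.175) for p in c]); print(np.round(circ(P)[0],4),circ(P)[1])
    Ph=np.array([onz(n,p,.175) for p in h]); print("hull",np.round(circ(Ph)[0],4),circ(Ph)[1])
print("post",tri((354.7,141),(155.75,136.1)))
print("can",tri((242.3,234),(298.7,172.1)))
print("knob",tri((269,227.3),(266.7,172.2)))
tc=np.array([(40,398),(209,353),(245,519),(73,563)])*.3+[80,110]
P=np.array([onz("top",p,.022) for p in tc]); print("tray",np.round(P,3),P.mean(0)); d=P-np.roll(P,-1,0); print(np.hypot(d[:,0],d[:,1]), np.degrees(np.arctan2(d[:,1],d[:,0])))
for nm,p,z in(("bush",(358,398),.081),("spacer",(342,336),.063),("slug",(352,283),.057),("lenstop",(300,195),.21)):
    print(nm,onz("top",np.array(p)*.175+[140,120],z))
sc=np.array([(238,38),(357,70),(192,128)])/3+[200,90]
print([onz("scene",p,.022).round(3) for p in sc])
for nm,p,z in(("bush",(280,263),.081),("spacer",(313,284),.063),("slug",(338,303),.057),("lenstop",(357,197),.21)):
    print(nm,onz("scene",np.array(p)/3+[200,90],z))
E
python3 m.py
```

```text
top [ 437  263   75   95 4627] lens hull 16
[ 0.2839 -0.575   0.0882] 0.01231374807995582
hull [ 0.2819 -0.5829  0.1183] 0.011341047279094449
scene [ 249  138   97   78 3406] lens hull 37
[0.6248 0.0798 0.0992] 0.02425247017810936
hull [0.6341 0.0624 0.1206] 0.0005610646726508213
post (array([0.70855154, 0.21089484, 0.21195539]), np.float64(0.001470784045891941))
can (array([ 0.62279628, -0.14826336,  0.16128986]), np.float64(0.003265172083315841))
knob (array([ 0.64006522, -0.06673867,  0.09366415]), np.float64(0.006011896202808194))
tray [[0.493 0.437 0.022]
 [0.53  0.292 0.022]
 [0.387 0.256 0.022]
 [0.353 0.401 0.022]] [0.44058431 0.34611854 0.022     ]
[0.14966991 0.1469671  0.14871234 0.14463671] [ 104.26737661   14.03439363  -76.63023056 -165.58280616]
bush [0.59381984 0.10995583 0.081     ]
spacer [0.62854682 0.12062096 0.063     ]
slug [0.65693319 0.11670747 0.057     ]
lenstop [0.66054916 0.11831395 0.21      ]
[array([0.361, 0.4  , 0.022]), array([0.5  , 0.436, 0.022]), array([0.402, 0.251, 0.022])]
bush [0.6012637 0.1117725 0.081    ]
spacer [0.63348553 0.12165612 0.063     ]
slug [0.66224247 0.12088664 0.057     ]
lenstop [0.66050396 0.11781666 0.21      ]
```

```bash
cat > m2.py <<'E'
from h import *
from m import circ,T,S
for thr in (130,):
    h=cv2.cvtColor(T,cv2.COLOR_BGR2HSV); m=((h[...,1]<70)&(h[...,2]>thr)&(T[...,0]>T[...,2]-5)).astype(np.uint8); m[:,275:]=0; m[:,:165]=0
    k,l,st,ce=cv2.connectedComponentsWithStats(m); i=1+st[1:,4].argmax()
    c=max(cv2.findContours((l==i).astype(np.uint8),cv2.RETR_EXTERNAL,cv2.CHAIN_APPROX_NONE)[0],key=len)[:,0]
    hh=cv2.convexHull(c)[:,0]; print(st[i])
    Ph=np.array([onz("top",p,.175) for p in hh]); L,e=circ(Ph); print("lamp top",L.round(4),e)
f3=lambda p,o,s:(np.array(p,float)+.5)*s-.5+np.array(o)
s3=lambda p:f3(p,(200,90),1/3); t3=lambda p:f3(p,(80,110),.3); t2=lambda p:f3(p,(140,120),.175)
print("post",tri(s3((464,153)),t2((90,92))))
print("can",tri(s3((127,432)),t3((729,207))))
print("knob",tri(s3((207,412)),t2((724,298))))
P=np.array([onz("top",t3(p),.022) for p in [(40,398),(209,353),(245,519),(73,563)]]); print("tray",P.mean(0))
print([onz("scene",s3(p),.022).round(3) for p in [(238,38),(357,70),(192,128)]])
sc,tc=[(238,38),(357,70),(192,128)],[(73,563),(40,398),(245,519)]
for a,b in zip(sc,tc): print("traytri",tri(s3(a),t3(b)))
for nm,a,b in(("bush",(280,263),(358,398)),("spacer",(313,284),(342,336)),("lenstop",(357,197),(300,195))): print(nm,tri(s3(a),t2(b)))
C=np.array([.6341,.0624])
p=tri(s3((464,153)),t2((90,92)))[0][:2]-C; print("post r,ang",np.hypot(*p),np.degrees(np.arctan2(p[1],p[0])))
# can sides: base ellipse
E
python3 m2.py | tail -14; python3 - <<'E'
import cv2
i=cv2.imread('pics/top0.png')[150:210,250:330]; cv2.imwrite('pics/tk.png',cv2.resize(i,(800,600),interpolation=cv2.INTER_CUBIC))
i=cv2.imread('pics/scene0.png')[215:275,220:300]; cv2.imwrite('pics/sk.png',cv2.resize(i,(800,600),interpolation=cv2.INTER_CUBIC))
E
```

```text
[ 170  124   93   91 4195]
lamp top [0.633  0.0634 0.1186] 0.00038084995687717347
post (array([0.70828501, 0.21083061, 0.21353424]), np.float64(0.0005429510777962734))
can (array([ 0.62280877, -0.14787747,  0.16268544]), np.float64(0.001471759667902992))
knob (array([ 0.64017084, -0.06640291,  0.09530805]), np.float64(0.0036457178298643887))
tray [0.44159322 0.34716506 0.022     ]
[array([0.359, 0.401, 0.022]), array([0.499, 0.437, 0.022]), array([0.4  , 0.251, 0.022])]
traytri (array([0.3544038 , 0.40499629, 0.01604854]), np.float64(0.0028142566912571043))
traytri (array([0.49523632, 0.44105112, 0.01626986]), np.float64(0.002584639595996915))
traytri (array([0.38932589, 0.26278809, 0.00543706]), np.float64(0.004229593127529566))
bush (array([0.59722862, 0.11311256, 0.07716264]), np.float64(0.00414091864049151))
spacer (array([0.6308904 , 0.12275669, 0.06089958]), np.float64(0.0018256260287543864))
lenstop (array([0.66037916, 0.11833632, 0.21118547]), np.float64(0.0023384604883003716))
post r,ang 0.1659369231097631 63.444304990848295
```

View pics/tk.png

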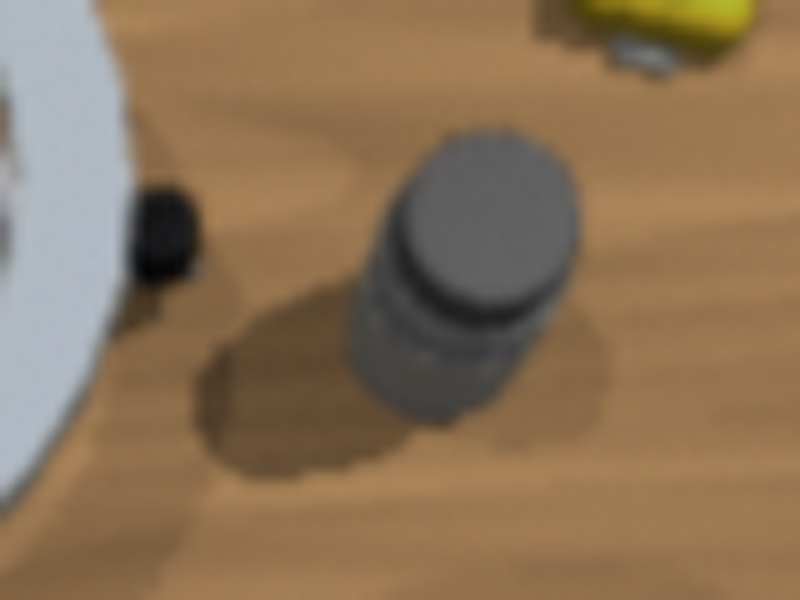

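View pics/sk.png

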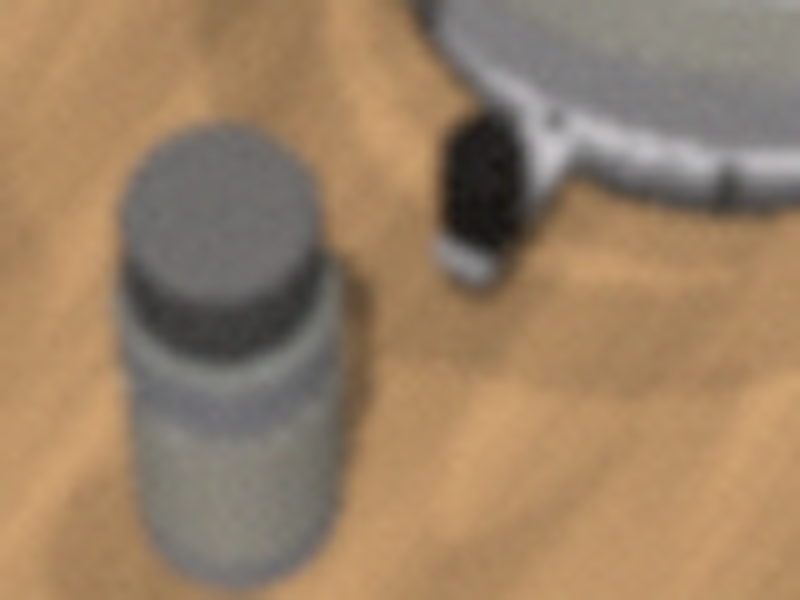

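```bash
cat >> h.py <<'E'
def down(az):  # tool down, y horizontally at azimuth az deg
    a=np.radians(az); y=np.array([np.cos(a),np.sin(a),0]); z=np.array([0,0,-1.]); return Rn.from_matrix(np.c_[np.cross(y,z),y,z])
def lean(inw,tilt): # inw: azimuth deg of inward dir, tool y = inw-90
    i,t=np.radians(inw),np.radians(tilt); z=np.array([np.sin(t)*np.cos(i),np.sin(t)*np.sin(i),-np.cos(t)]); y=np.array([np.cos(i-np.pi/2),np.sin(i-np.pi/2),0]); return Rn.from_matrix(np.c_[np.cross(y,z),y,z])
def plan(poses,pos=None,R=None):
    """poses: list of (grasp point xyz [6mm ahead of TCP], Rot); prints rel moves"""
    o=robot.get_obs()
    if pos is None: pos=np.array(o["eef_pos"]);R=Rn.from_rotvec(o["tcp_rot"])
    print("t",round(float(o["time_s"]),2),"pos",pos.round(4),"J",np.round(o["joints"],2))
    for g,R2 in poses:
        p2=np.array(g)-R2.apply([0,0,.006])
        d=R.inv().apply(p2-pos)*100; w=np.degrees((R.inv()*R2).as_rotvec()); print("d cm",d.round(2),"w deg",w.round(1),"| dist",np.linalg.norm(d).round(1),np.linalg.norm(w).round(1))
        pos,R=p2,R2
E
python3 - <<'E'
from h import *
print(tri((241.55,236.05),(298.85,171.25)))
print(onz("top",(298.85,171.25),.16),onz("scene",(241.55,236.05),.16))
print("base", onz("top",(292.5,186.5),0))
print("jar",tri((194,326),(371,163)),"meter",onz("top",(317,144),.035))
plan([((.623,-.149,.25),down(-13)),((.623,-.149,.137),down(-13))])
E
```

```text
(array([ 0.62456961, -0.15054239,  0.15768   ]), np.float64(0.0005045273714893748))
[ 0.624217   -0.15007866  0.16      ] [ 0.62523594 -0.15167529  0.16      ]
base [ 0.61383135 -0.14858235  0.        ]
jar (array([ 0.65617433, -0.35733771,  0.10424457]), np.float64(0.002714919033271819)) meter [ 0.7343818  -0.22180157  0.035     ]
t 0.1 pos [ 0.2293 -0.5811  0.2557] J [ 1.15  0.42 -0.01  1.61  0.    1.11 -0.05]
d cm [ 52.48 -25.75  -0.  ] w deg [ -0.1  -0.  -55.5] | dist 58.5 55.5
d cm [ 0.   0.  11.3] w deg [0. 0. 0.] | dist 11.3 0.0
```

Request:
drive_tool([
  [1,3,-1.5,0,0,0,0],
  [1,5,-2.5,0,0,0,0],
  [1,5.5,-2.7,0,0,0,0],
  [1,5.5,-2.7,0,0,0,0],
  [1,5.5,-2.7,0,0,0,0],
  [1,5.5,-2.7,0,0,0,0],
  [1,5.5,-2.7,0,0,0,0],
  [1,5.5,-2.7,0,0,0,0],
])

```text
time_s: 1.1
eef_pos: [0.5402, -0.2381, 0.2535]
tcp_rot: [-3.086, -0.572, 0.005]
force: [1.2, -0.8, 0.1]
gripper_width: 1.004
```

```bash
python3 - <<'E'
from h import *
plan([((.6243,-.1505,.25),down(-13)),((.6243,-.1505,.137),down(-13))])
E
```

```text
t 1.1 pos [ 0.5402 -0.2381  0.2535] J [ 0.53  0.37 -0.21  1.7   0.08  1.09 -0.91]
d cm [10.99 -5.16 -0.26] w deg [ -0.2   0.1 -56. ] | dist 12.1 56.0
d cm [ 0.   0.  11.3] w deg [0. 0. 0.] | dist 11.3 0.0
```

Request:
drive_tool([
  [1,4,-1.8,0,0,0,0],
  [1,4,-1.8,0,0,0,0],
  [1,2.5,-1.2,0,0,0,0],
  [1,0,0,0,0,0,-10],
  [1,0,0,0,0,0,-10],
  [1,0,0,0,0,0,-10],
  [1,0,0,0,0,0,-10],
  [1,0,0,0,0,0,-10],
])

```text
time_s: 2.1
eef_pos: [0.6248, -0.1457, 0.2499]
tcp_rot: [-2.518, -1.863, 0.006]
force: [0.6, 0.3, 0.6]
gripper_width: 1.001
```

```bash
python3 - <<'E'
from h import *
plan([((.6243,-.1505,.25),down(-13)),((.6243,-.1505,.137),down(-13))])
E
```

```text
t 2.1 pos [ 0.6248 -0.1457  0.2499] J [ 0.49  0.49 -0.42  1.56  0.21  1.15 -0.27]
d cm [-0.47  0.09 -0.61] w deg [-0.6 -0.2 -4. ] | dist 0.8 4.0
d cm [ 0.   0.  11.3] w deg [0. 0. 0.] | dist 11.3 0.0
```

Request:
drive_tool([
  [1,-0.5,0.1,0,0.6,0.2,-4],
  [1,0,0,3,0,0,0],
  [1,0,0,3,0,0,0],
  [1,0,0,3,0,0,0],
  [1,0,0,1.5,0,0,0],
])

```text
time_s: 2.72
eef_pos: [0.622, -0.1502, 0.1417]
tcp_rot: [-2.438, -1.949, 0.011]
force: [-0.0, 0.5, -0.4]
gripper_width: 1.002
```

```bash
python3 - <<'E'
from h import *
plan([((.6243,-.1505,.137),down(-13))])
i=snap("scene","a"); cv2.imwrite("pics/a.png",cv2.resize(i[150:300,170:370],(800,600),interpolation=cv2.INTER_CUBIC))
E
```

```text
t 2.73 pos [ 0.622  -0.1502  0.1417] J [ 0.48  0.61 -0.41  1.64  0.27  0.97 -0.23]
d cm [ 0.02  0.23 -0.14] w deg [-1.2 -0.4  0.3] | dist 0.3 1.3
```

View pics/a.png

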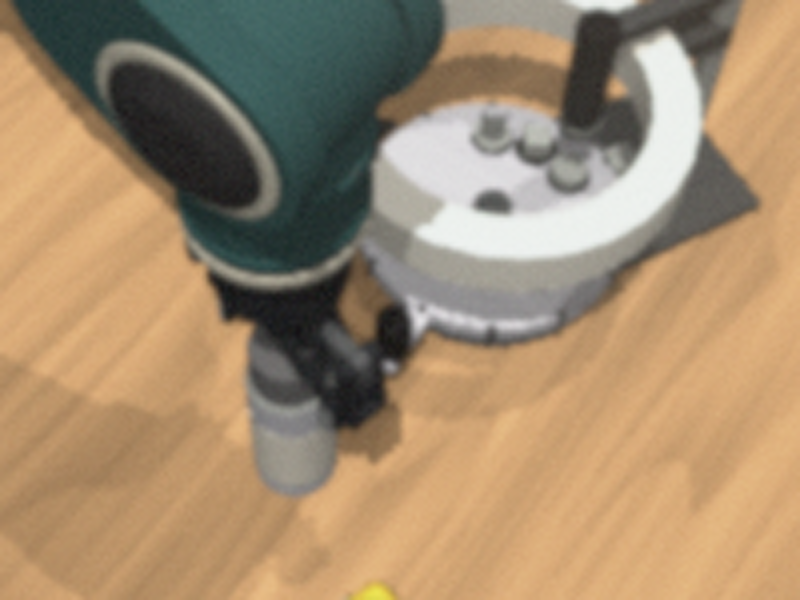

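The cap (about 285,365 in the zoom) sits between the fingers, clear of the knob at (393,335). I correct the tilt and close.

Request:
drive_tool([
  [1,0,0.2,0,1.2,0.4,0],
  [0.2,0,0,0,0,0,0],
  [0,0,0,0,0,0,0],
  [0,0,0,0,0,0,0],
  [0,0,0,0,0,0,0],
  [0,0,0,0,0,0,0],
], force=45)

```text
time_s: 3.52
eef_pos: [0.6253, -0.151, 0.1437]
tcp_rot: [-2.422, -1.936, 0.021]
force: [-0.5, 0.1, -1.6]
gripper_width: 0.577
```

```bash
python3 - <<'E'
from h import *
o=robot.get_obs(); print(o["force"],o["gripper_width"])
plan([((.6243,-.1505,.137),down(-13))])
E
```

```text
[-0.53036955  0.10610434 -1.64448697] 0.5767994829248112
t 3.52 pos [ 0.6253 -0.151   0.1437] J [ 0.49  0.62 -0.41  1.61  0.26  1.   -0.22]
d cm [ 0.02 -0.11  0.08] w deg [-2.3 -0.9  0.3] | dist 0.1 2.5
```

```bash
python3 - <<'E'
from h import *
o=robot.get_obs();R=Rn.from_rotvec(o["tcp_rot"]);k=R.apply([0,0,.006])
plan([(np.array(p)+k,R) for p in [(.625,-.151,.21),(.43,-.12,.22),(.40,.06,.22),(.43,.27,.22),(.444,.346,.20),(.444,.346,.151)]])
E
```

```text
t 3.52 pos [ 0.6253 -0.151   0.1437] J [ 0.49  0.62 -0.41  1.61  0.26  1.   -0.22]
d cm [ 0.09 -0.29 -6.62] w deg [0. 0. 0.] | dist 6.6 0.0
d cm [ -1.26 -19.73  -0.23] w deg [0. 0. 0.] | dist 19.8 0.0
d cm [16.89 -6.88  0.53] w deg [0. 0. 0.] | dist 18.2 0.0
d cm [21.14 -1.69  0.38] w deg [0. 0. 0.] | dist 21.2 0.0
d cm [ 7.69 -0.23  2.13] w deg [0. 0. 0.] | dist 8.0 0.0
d cm [-0.07  0.2   4.9 ] w deg [0. 0. 0.] | dist 4.9 0.0
```

Request:
drive_tool([
  [0,0,0,-2,0,0,0],
  [0,0,-0.1,-2.5,0,0,0],
  [0,0,-0.1,-2.3,0,0,0],
  [0,-0.3,-3,0,0,0,0],
  [0,-0.3,-4.5,0,0,0,0],
  [0,-0.3,-4.5,0,0,0,0],
  [0,-0.3,-4.5,0,0,0,0],
  [0,1.5,-3.5,0,0,0,0],
])

```text
time_s: 4.53
eef_pos: [0.4278, -0.1044, 0.2298]
tcp_rot: [-2.426, -1.938, 0.017]
force: [0.1, 1.5, -1.8]
gripper_width: 0.575
```

```bash
python3 - <<'E'
from h import *
o=robot.get_obs();print(o["force"],o["gripper_width"]);R=Rn.from_rotvec(o["tcp_rot"]);R0=Rn.from_rotvec([-2.422, -1.936, 0.021]);k=R0.apply([0,0,.006])
plan([(np.array(p)+k,R0) for p in [(.43,-.12,.22),(.40,.06,.22),(.43,.27,.22),(.444,.346,.20),(.444,.346,.151)]])
E
```

```text
[ 0.11274811  1.50898481 -1.75949151] 0.5745251294901004
t 4.53 pos [ 0.4278 -0.1044  0.2298] J [ 0.64  0.16 -0.5   2.04  0.07  0.99 -0.12]
d cm [-1.49  0.59  0.93] w deg [ 0.3  0.  -0. ] | dist 1.9 0.3
d cm [16.89 -6.88  0.53] w deg [0. 0. 0.] | dist 18.2 0.0
d cm [21.14 -1.69  0.38] w deg [0. 0. 0.] | dist 21.2 0.0
d cm [ 7.69 -0.23  2.13] w deg [0. 0. 0.] | dist 8.0 0.0
d cm [-0.07  0.2   4.9 ] w deg [0. 0. 0.] | dist 4.9 0.0
```

Request:
drive_tool([
  [0,4,-1.6,0.2,0,0,0],
  [0,5,-2,0.2,0,0,0],
  [0,5,-2,0.2,0,0,0],
  [0,5,-0.6,0.2,0,0,0],
  [0,5,-0.4,0,0,0,0],
  [0,5,-0.4,0,0,0,0],
  [0,5,-0.4,0,0,0,0],
  [0,3.5,-0.3,0,0,0,0],
])

```text
time_s: 5.52
eef_pos: [0.435, 0.2894, 0.2392]
tcp_rot: [-2.441, -1.941, 0.007]
force: [0.7, -2.0, -2.2]
gripper_width: 0.573
```

```bash
cat > pl.py <<'E'
from h import *
o=robot.get_obs();print(o["force"],o["gripper_width"]);R0=Rn.from_rotvec([-2.422, -1.936, 0.021]);k=R0.apply([0,0,.006])
plan([(np.array(p)+k,R0) for p in [(.444,.346,.20),(.444,.346,.151)]])
E
python3 pl.py
```

```text
[ 0.74899066 -2.02072979 -2.20795629] 0.5729353168478227
t 5.53 pos [0.435  0.2894 0.2392] J [ 0.    0.34 -0.76  1.86  0.24  1.04 -1.09]
d cm [ 5.68 -0.32  3.99] w deg [ 1.1  0.2 -0.3] | dist 6.9 1.1
d cm [-0.07  0.2   4.9 ] w deg [0. 0. 0.] | dist 4.9 0.0
```

Request:
drive_tool([
  [0,3,-0.2,1,0.5,0,0],
  [0,2.2,0,1,0.6,0.2,0],
  [0,0.5,-0.1,1.5,0,0,0],
  [0,0,0,0,0,0,0],
  [0,0,0,0,0,0,0],
])

```text
time_s: 6.15
eef_pos: [0.444, 0.3499, 0.2082]
tcp_rot: [-2.426, -1.934, 0.018]
force: [-0.6, 0.7, -2.4]
gripper_width: 0.577
```

```bash
python3 pl.py; python3 - <<'E'
from h import *
i=snap("top","b"); cv2.imwrite("pics/b.png",cv2.resize(i[180:300,60:220],(800,600),interpolation=cv2.INTER_CUBIC))
i=snap("scene","b"); cv2.imwrite("pics/b2.png",cv2.resize(i[60:210,200:400],(800,600),interpolation=cv2.INTER_CUBIC))
E
```

```text
[-0.64792485  0.70309236 -2.39498008] 0.5767445665564068
t 6.15 pos [0.444  0.3499 0.2082] J [-0.13  0.47 -0.74  1.79  0.31  1.03 -1.2 ]
d cm [-0.39  0.12  0.81] w deg [ 0.2 -0.  -0.1] | dist 0.9 0.2
d cm [-0.07  0.2   4.9 ] w deg [0. 0. 0.] | dist 4.9 0.0
```

View pics/b.png

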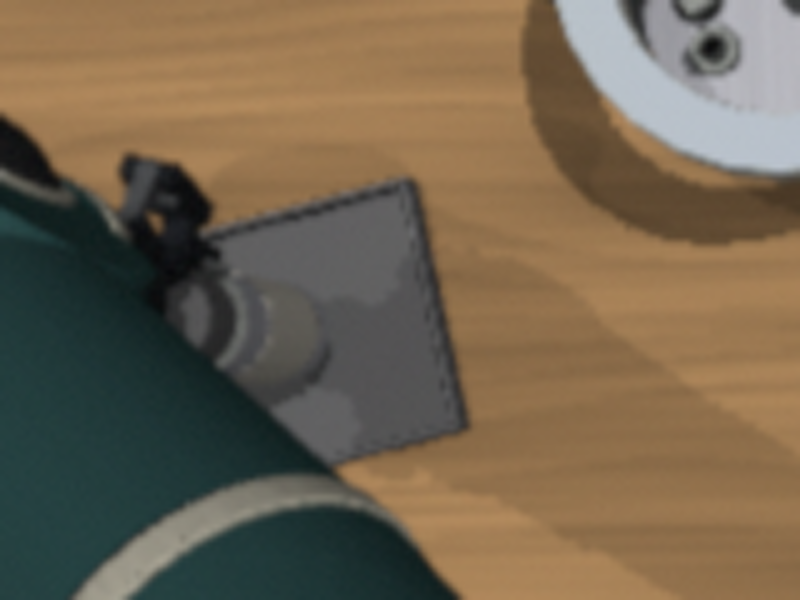

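View pics/b2.png

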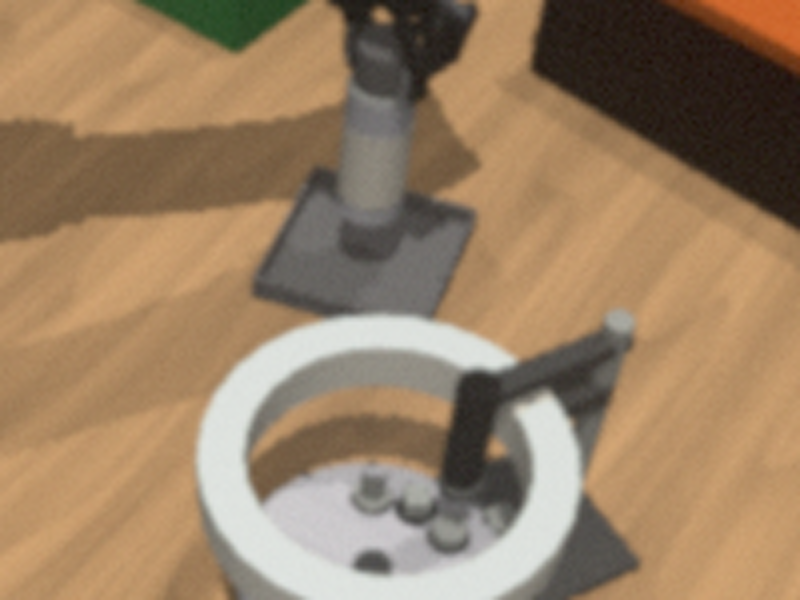

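The can hangs upright over the middle of the tray (365,150 in the scene zoom). I lower it.

Request:
drive_tool([
  [0,-0.3,0.1,1.8,0.2,0,0],
  [0,0,0,1.8,0,0,0],
  [0,0,0,1.2,0,0,0],
  [0,0,0,0.6,0,0,0],
  [0,0,0,0,0,0,0],
])

```text
time_s: 6.88
eef_pos: [0.4423, 0.3466, 0.1499]
tcp_rot: [-2.425, -1.931, 0.023]
force: [0.8, 0.0, -1.6]
gripper_width: 0.575
```

```bash
python3 pl.py
```

```text
[ 0.77732263  0.04958006 -1.61765738] 0.5754629118270089
t 6.88 pos [0.4423 0.3466 0.1499] J [-0.15  0.54 -0.7   1.84  0.37  0.92 -1.24]
d cm [ 0.05 -0.03 -5.02] w deg [-0.1  0.  -0.2] | dist 5.0 0.2
d cm [-0.07  0.2   4.9 ] w deg [0. 0. 0.] | dist 4.9 0.0
```

Request:
drive_tool([
  [0,0,0,0.3,0,0,0],
  [0,0,0,0.2,0,0,0],
  [0,0,0,0,0,0,0],
])

```text
time_s: 7.25
eef_pos: [0.443, 0.3489, 0.1482]
tcp_rot: [-2.425, -1.932, 0.015]
force: [0.4, -1.3, -3.3]
gripper_width: 0.571
```

Request:
drive_tool([
  [0,0,0,0.1,0,0,0],
  [0.65,0,0,0,0,0,0],
  [0.75,0,0,0,0,0,0],
  [1,0,0,0,0,0,0],
  [1,0,0,0,0,0,0],
  [1,0,0,0,0,0,0],
])

```text
time_s: 8.0
eef_pos: [0.4433, 0.3491, 0.1475]
tcp_rot: [-2.425, -1.932, 0.013]
force: [0.6, 0.4, 0.5]
gripper_width: 1.001
```

```bash
python3 pl.py; python3 - <<'E'
from h import *
i=snap("scene","c"); cv2.imwrite("pics/c.png",cv2.resize(i[60:210,200:400],(800,600),interpolation=cv2.INTER_CUBIC))
E
```

```text
[0.5541688  0.44460655 0.50806954] 1.001420213086386
t 8.0 pos [0.4433 0.3491 0.1475] J [-0.16  0.54 -0.7   1.84  0.38  0.91 -1.25]
d cm [-0.19 -0.06 -5.26] w deg [ 0.2 -0.2 -0.2] | dist 5.3 0.3
d cm [-0.07  0.2   4.9 ] w deg [0. 0. 0.] | dist 4.9 0.0
```

View pics/c.png

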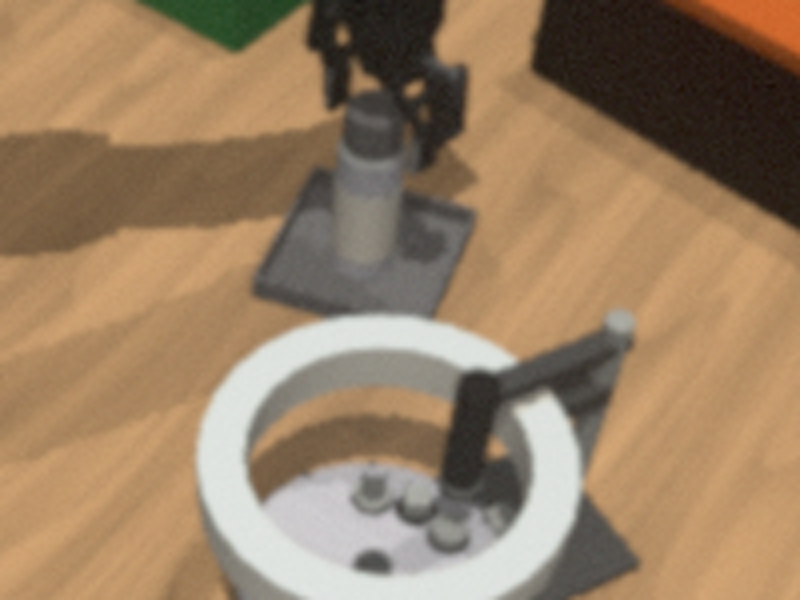

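The can stands in the tray with the fingers clear of it. I retract and head for the knob.

Request:
drive_tool([
  [0.9,0,0,-2.5,0,0,0],
  [0.9,0,0,-4,0,0,0],
  [0.9,0,0,-5,0,0,0],
  [0.7,-2,-0.3,-1,0,0,0],
  [0.6,-5,0.3,0,0,0,0],
  [0.6,-5,0.4,0,0,0,0],
  [0.6,-5,0.6,0,0,0,0],
  [0.6,-5,0.6,0,0,0,0],
])

```text
time_s: 9.05
eef_pos: [0.4123, 0.1248, 0.2712]
tcp_rot: [-2.419, -1.938, 0.012]
force: [0.3, -0.3, -0.0]
gripper_width: 0.601
```

```bash
cat > pk.py <<'E'
from h import *
C=np.array([.6335,.063]);ph=63.6
def kpose(q,tilt=42,z=.074,back=0,r=.130):
    a=np.radians(ph+210)+q; g=np.array([C[0]+r*np.cos(a),C[1]+r*np.sin(a),z]); R=lean(np.degrees(a)+180-360,tilt); return g-R.apply([0,0,back]),R
E
python3 - <<'E'
from pk import *
print(kpose(0),kpose(0,back=.16)[0])
plan([((.45,-.1,.27),down(-13)),kpose(0,back=.16),kpose(0)])
E
```

```text
(array([ 0.64166277, -0.06674347,  0.074     ]), Rotation.from_matrix(array([[-4.66624497e-02,  9.98026728e-01, -4.20150584e-02],
                            [ 7.41678399e-01,  6.27905195e-02,  6.67810230e-01],
                            [ 6.69130606e-01, -1.11022302e-16, -7.43144825e-01]]))) [ 0.64838518 -0.17359311  0.19290317]
t 9.05 pos [0.4123 0.1248 0.2712] J [ 0.37  0.1  -0.75  2.02  0.04  1.07 -0.61]
d cm [-21.1    8.55  -1.24] w deg [-2.2 -1.2  0.4] | dist 22.8 2.5
d cm [-3.09 21.1   7.86] w deg [  6.1  41.7 -15.8] | dist 22.7 45.0
d cm [-0. -0. 16.] w deg [0. 0. 0.] | dist 16.0 0.0
```

Request:
drive_tool([
  [0.6,-5,1,0,0,0,0],
  [0.6,-5,1.5,0,0,0,0],
  [0.6,-5,2,0,0,0,0],
  [0.6,-5,3,0,0,0,0],
  [0.6,-3,4.5,0,0,0,0],
  [0.6,0,4,0,0,4,0],
  [0.6,0,3,0,0,8,0],
  [0.6,0,0,0,0,8,0],
])

```text
time_s: 10.05
eef_pos: [0.5504, -0.1521, 0.2617]
tcp_rot: [-2.235, -1.779, -0.396]
force: [-0.0, -0.1, -0.7]
gripper_width: 0.599
```

```bash
python3 - <<'E'
from pk import *
plan([kpose(0,back=.16),kpose(0)])
E
```

```text
t 10.05 pos [ 0.5504 -0.1521  0.2617] J [ 0.81  0.43 -0.55  1.7  -0.17  1.14  0.15]
d cm [-2.56 10.34  5.57] w deg [  7.1  20.1 -14.8] | dist 12.0 25.9
d cm [-0. -0. 16.] w deg [0. 0. 0.] | dist 16.0 0.0
```

Request:
drive_tool([
  [0.6,-1,3,1,2,7,-5],
  [0.6,-1,3,1,2,7,-5],
  [0.6,-0.5,3,1,2,6,-5],
  [0.6,0,0,0,0,0,0],
])

```text
time_s: 10.55
eef_pos: [0.6387, -0.1748, 0.2192]
tcp_rot: [-1.727, -1.846, -0.697]
force: [-0.2, -0.2, 0.2]
gripper_width: 0.598
```

```bash
python3 - <<'E'
from pk import *
plan([kpose(0,back=.16),kpose(0)])
E
```

```text
t 10.55 pos [ 0.6387 -0.1748  0.2192] J [ 0.85  0.81 -0.63  1.35 -0.25  1.38  0.47]
d cm [-1.74  0.92  1.39] w deg [ 1.2 -0.6  0.7] | dist 2.4 1.5
d cm [-0. -0. 16.] w deg [0. 0. 0.] | dist 16.0 0.0
```

Request:
drive_tool([
  [0.6,-1.7,0.9,1.4,1.2,-0.6,0.7],
  [0.6,0,0,3,0,0,0],
  [0.6,0,0,3,0,0,0],
  [0.6,0,0,3,0,0,0],
  [0.6,0,0,0,0,0,0],
])

```text
time_s: 11.18
eef_pos: [0.6444, -0.116, 0.1318]
tcp_rot: [-1.738, -1.846, -0.66]
force: [0.0, -0.8, -0.4]
gripper_width: 0.598
```

```bash
python3 - <<'E'
from pk import *
plan([kpose(0)])
i=snap("scene","d"); cv2.imwrite("pics/d.png",cv2.resize(i[150:300,170:370],(800,600),interpolation=cv2.INTER_CUBIC))
i=snap("top","d"); cv2.imwrite("pics/d2.png",cv2.resize(i[110:260,140:340],(800,600),interpolation=cv2.INTER_CUBIC))
E
```

```text
t 11.18 pos [ 0.6444 -0.116   0.1318] J [ 0.77  0.88 -0.61  1.45 -0.23  1.2   0.46]
d cm [-0.14  0.02  7.  ] w deg [ 0.1  0.5 -0.1] | dist 7.0 0.5
```

View pics/d.png

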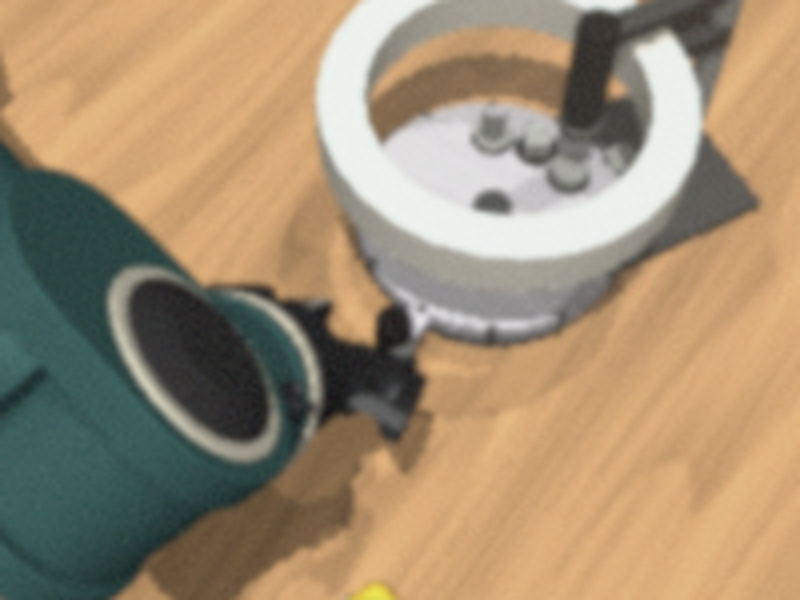

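View pics/d2.png

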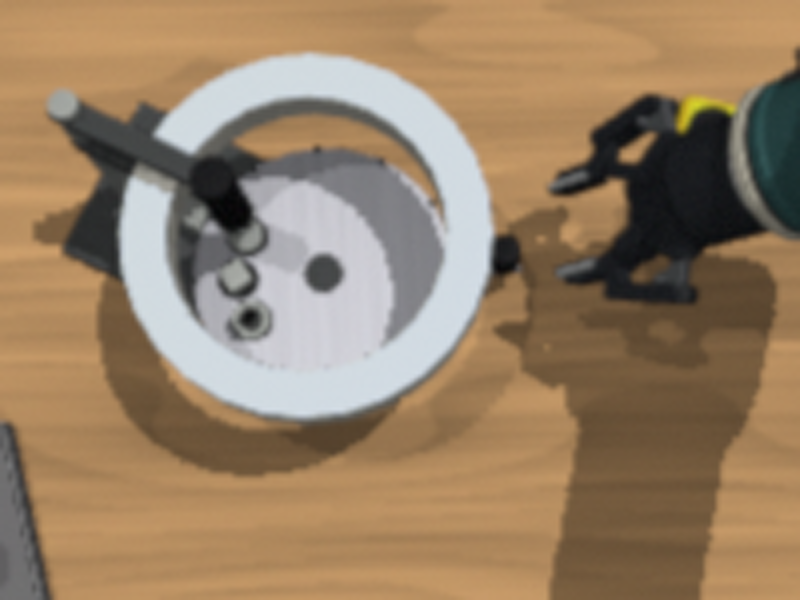

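```bash
python3 - <<'E'
from pk import *
o=robot.get_obs();R=Rn.from_rotvec(o["tcp_rot"]);p=np.array(o["eef_pos"])
K=np.array([.6417,-.0667,.085])
for n,off in(("top",(140,110)),("scene",(170,150))):
    q=[K,K-[0,0,.04]]+[p+R.apply([0,s*.027,zz]) for zz in (.025,.016) for s in(-1,1)]
    print(n,((proj(n,np.array(q))-off+.5)*4).round(0).tolist())
E
```

```text
top [[505.0, 248.0], [504.0, 261.0], [561.0, 272.0], [555.0, 195.0], [571.0, 270.0], [564.0, 192.0]]
scene [[395.0, 320.0], [394.0, 350.0], [329.0, 319.0], [405.0, 362.0], [324.0, 321.0], [400.0, 364.0]]
```

Projected model of the knob and tips agrees with both pictures to about a pixel. I advance onto the knob.

Request:
drive_tool([
  [0.6,-0.1,0,2.5,0.1,0.5,0],
  [0.6,0,0,2.5,0,0,0],
  [0.6,0,0,1.5,0,0,0],
  [0.6,0,0,0,0,0,0],
])

```text
time_s: 11.78
eef_pos: [0.6457, -0.0803, 0.0875]
tcp_rot: [-1.744, -1.845, -0.67]
force: [-0.5, -1.4, 0.9]
gripper_width: 0.598
```

```bash
python3 - <<'E'
from pk import *
plan([kpose(0)]); print(robot.get_obs()["force"])
i=snap("scene","e"); cv2.imwrite("pics/e.png",cv2.resize(i[180:270,210:330],(800,600),interpolation=cv2.INTER_CUBIC))
i=snap("top","e"); cv2.imwrite("pics/e2.png",cv2.resize(i[130:220,220:340],(800,600),interpolation=cv2.INTER_CUBIC))
E
```

```text
t 11.78 pos [ 0.6457 -0.0803  0.0875] J [ 0.74  0.92 -0.61  1.5  -0.23  1.08  0.47]
d cm [ 0.13 -0.34  1.32] w deg [ 0.7  0.4 -0.1] | dist 1.4 0.8
[-0.51909467 -1.44017089  0.88091538]
```

View pics/e.png

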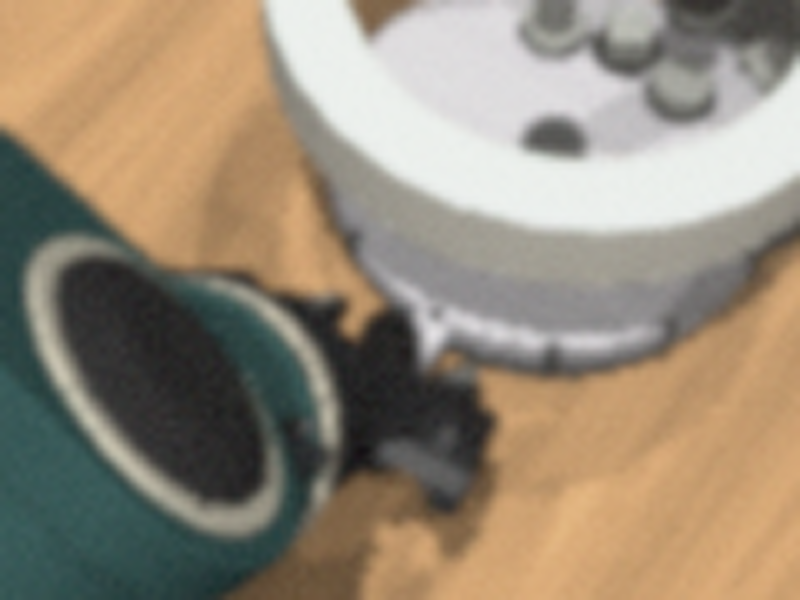

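View pics/e2.png

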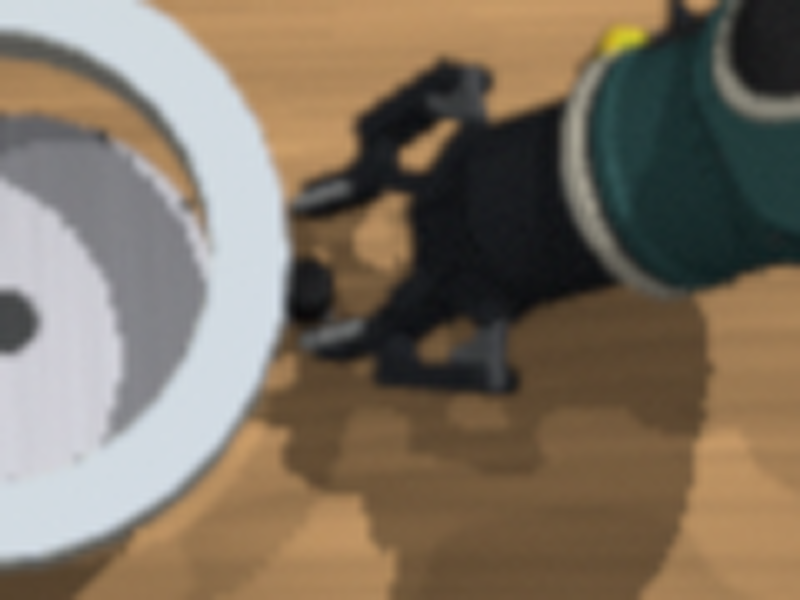

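The knob (310,290 in the top zoom) is between the fingers, nearer the one on the robot's side, which agrees with the computed 3.4 mm shift. I centre and close.

Request:
drive_tool([
  [0.6,0.1,-0.35,0.7,0.7,0.4,0],
  [0.6,0,-0.1,0.6,0,0,0],
  [0.6,0,0,0,0,0,0],
], force=25)

```text
time_s: 12.25
eef_pos: [0.6414, -0.0728, 0.0794]
tcp_rot: [-1.735, -1.841, -0.664]
force: [0.3, -0.2, -0.6]
gripper_width: 0.599
```

```bash
python3 - <<'E'
from pk import *
plan([kpose(0)]); print(robot.get_obs()["force"])
E
```

```text
t 12.25 pos [ 0.6414 -0.0728  0.0794] J [ 0.73  0.93 -0.61  1.51 -0.23  1.07  0.47]
d cm [0.09 0.07 0.2 ] w deg [ 0.1  0.1 -0.1] | dist 0.2 0.2
[ 0.28116276 -0.23893343 -0.63078493]
```

Request:
drive_tool([
  [0.4,0.1,0,0.2,0,0,0],
  [0.2,0,0,0,0,0,0],
  [0.1,0,0,0,0,0,0],
  [0,0,0,0,0,0,0],
  [0,0,0,0,0,0,0],
], force=30)

```text
time_s: 12.88
eef_pos: [0.6413, -0.0705, 0.0786]
tcp_rot: [-1.734, -1.841, -0.664]
force: [0.3, 1.6, -0.7]
gripper_width: 0.273
```

```bash
python3 - <<'E'
from pk import *
qs=np.radians([0,-6,-12,-18,-24,-30])
plan([kpose(q) for q in qs]); print(robot.get_obs()["force"])
E
```

```text
t 12.88 pos [ 0.6413 -0.0705  0.0786] J [ 0.73  0.93 -0.61  1.51 -0.23  1.07  0.47]
d cm [-0.03  0.06 -0.01] w deg [ 0.1  0.1 -0.1] | dist 0.1 0.2
d cm [ 0.05 -1.4   0.05] w deg [-4.   0.   4.5] | dist 1.4 6.0
d cm [ 0.05 -1.4   0.05] w deg [-4.  -0.   4.5] | dist 1.4 6.0
d cm [ 0.05 -1.4   0.05] w deg [-4.  -0.   4.5] | dist 1.4 6.0
d cm [ 0.05 -1.4   0.05] w deg [-4.  -0.   4.5] | dist 1.4 6.0
d cm [ 0.05 -1.4   0.05] w deg [-4.   0.   4.5] | dist 1.4 6.0
[ 0.27908118  1.57009865 -0.71303608]
```

Request:
drive_tool([
  [0,0.02,-0.45,0,-1.3,0,1.5],
  [0,0.03,-0.9,0.03,-2.7,0,3],
  [0,0.03,-0.9,0.03,-2.7,0,3],
  [0,0.03,-0.9,0.03,-2.7,0,3],
  [0,0.03,-0.9,0.03,-2.7,0,3],
])

```text
time_s: 13.5
eef_pos: [0.5991, -0.0662, 0.0786]
tcp_rot: [-2.062, -1.565, -0.789]
force: [-2.8, 4.6, 2.3]
gripper_width: 0.268
```

```bash
cat > pp.py <<'E'
from pk import *
o=robot.get_obs();R=Rn.from_rotvec(o["tcp_rot"]);g=np.array(o["eef_pos"])+R.apply([0,0,.006]);d=g[:2]-C
q=np.arctan2(d[1],d[0])-np.radians(ph+210); q=(q+np.pi)%(2*np.pi)-np.pi
print("q",q.round(3),"r",np.hypot(*d).round(4),"z",g[2].round(4),"F",np.round(o["force"],1),"w",o["gripper_width"])
plan([kpose(q),kpose(max(q-np.radians(20),-1.047)),kpose(-1.047)])
E
python3 pp.py
```

```text
q -0.323 r 0.1297 z 0.0741 F [-2.8  4.6  2.3] w 0.2677067769063723
t 13.5 pos [ 0.5991 -0.0662  0.0786] J [ 0.85  0.82 -0.65  1.79 -0.4   0.76  0.39]
d cm [-0.03  0.01 -0.01] w deg [ 0.5  0.2 -0.5] | dist 0.0 0.7
d cm [ 0.6  -4.58  0.54] w deg [-13.4  -0.   14.9] | dist 4.7 20.0
d cm [ 0.69 -4.91  0.62] w deg [-14.4  -0.   16. ] | dist 5.0 21.5
```

Request:
drive_tool([
  [0,0.03,-0.9,0.03,-2.7,0,3],
  [0,0.03,-0.9,0.03,-2.7,0,3],
  [0,0.03,-0.9,0.03,-2.7,0,3],
  [0,0.03,-0.9,0.03,-2.7,0,3],
  [0,0.03,-0.9,0.03,-2.7,0,3],
  [0,0.03,-0.9,0.03,-2.7,0,3],
])

```text
time_s: 14.25
eef_pos: [0.5461, -0.0384, 0.0787]
tcp_rot: [-2.446, -1.115, -0.929]
force: [16.3, 17.1, -15.4]
gripper_width: 0.272
```

```bash
python3 pp.py
```

```text
q -0.774 r 0.1299 z 0.0742 F [ 16.3  17.1 -15.4] w 0.2720323544633617
t 14.25 pos [ 0.5461 -0.0384  0.0787] J [ 1.02  0.72 -0.82  2.14 -0.7   0.28  0.35]
d cm [-0.02  0.    0.01] w deg [ 0.   0.4 -0.2] | dist 0.0 0.4
d cm [ 0.37 -3.61  0.33] w deg [-10.5  -0.   11.6] | dist 3.6 15.6
d cm [0. 0. 0.] w deg [0. 0. 0.] | dist 0.0 0.0
```

```bash
python3 - <<'E'
from pk import *
o=robot.get_obs();R=Rn.from_rotvec(o["tcp_rot"])
plan([(kpose(q,r=.1292)[0],R*Rn.from_rotvec([0,np.radians(w),0])) for q,w in [(-.774,0),(-.84,-1),(-.9,-2),(-.96,-3),(-1.03,-4)]])
E
python3 - <<'E'
import sys; sys.path.insert(0,'.')
import os; os.chdir('.')
from h import *
i=snap("top","f"); cv2.imwrite("pics/f.png",cv2.resize(i[110:260,140:340],(800,600),interpolation=cv2.INTER_CUBIC))
E
```

```text
t 14.25 pos [ 0.5461 -0.0384  0.0787] J [ 1.02  0.72 -0.82  2.14 -0.7   0.28  0.35]
d cm [0.04 0.   0.06] w deg [0. 0. 0.] | dist 0.1 0.0
d cm [ 0.03 -0.85  0.02] w deg [ 0. -1. -0.] | dist 0.9 1.0
d cm [ 0.06 -0.77  0.05] w deg [ 0. -1.  0.] | dist 0.8 1.0
d cm [ 0.1  -0.77  0.08] w deg [-0. -1. -0.] | dist 0.8 1.0
d cm [ 0.16 -0.88  0.12] w deg [-0. -1.  0.] | dist 0.9 1.0
```

View pics/f.png

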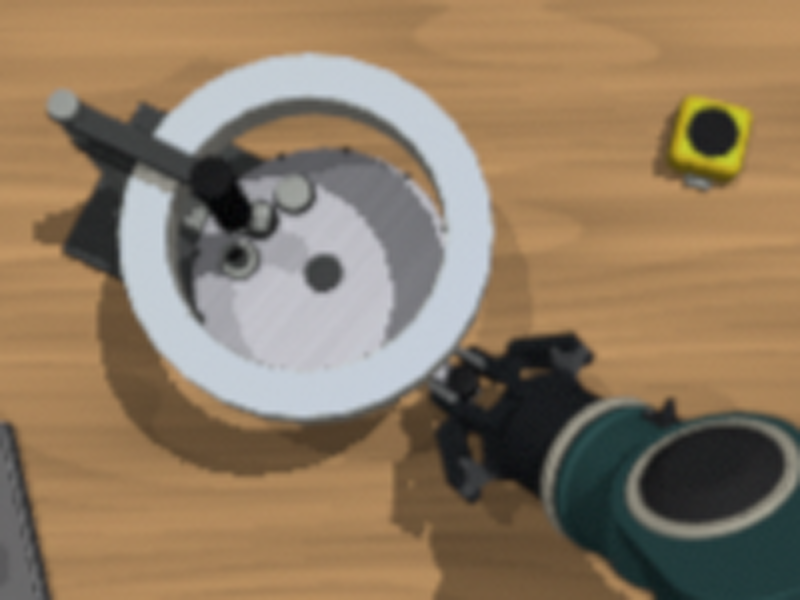

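The table has turned about 44°, the parts are riding along, and the gripper is clear of the lamp. Joint 6 is close to its limit, so I finish by shifting without yawing and ease the tilt.

Request:
drive_tool([
  [0,0.04,0,0.06,0,-0.5,0],
  [0,0.03,-0.6,0.02,0,-1,0],
  [0,0.05,-0.6,0.04,0,-1,0],
  [0,0.07,-0.6,0.05,0,-1,0],
])

```text
time_s: 14.8
eef_pos: [0.5316, -0.0239, 0.0789]
tcp_rot: [-2.499, -1.126, -0.856]
force: [-0.3, 0.5, -2.5]
gripper_width: 0.271
```

```bash
python3 pp.py | head -2; python3 - <<'E'
from pk import *
o=robot.get_obs();R=Rn.from_rotvec(o["tcp_rot"])
plan([(kpose(q,r=.1292)[0],R) for q in (-.96,-1.0,-1.047)])
E
```

```text
q -0.932 r 0.1303 z 0.0742 F [-0.3  0.5 -2.5] w 0.27106099555858254
t 14.8 pos [ 0.5316 -0.0239  0.0789] J [ 0.94  0.65 -0.77  2.17 -0.71  0.26  0.28]
t 14.8 pos [ 0.5316 -0.0239  0.0789] J [ 0.94  0.65 -0.77  2.17 -0.71  0.26  0.28]
d cm [ 0.12 -0.35  0.11] w deg [0. 0. 0.] | dist 0.4 0.0
d cm [ 0.08 -0.51  0.06] w deg [0. 0. 0.] | dist 0.5 0.0
d cm [ 0.11 -0.59  0.09] w deg [0. 0. 0.] | dist 0.6 0.0
```

Request:
drive_tool([
  [0,0.08,-0.4,0.06,0,-0.7,0],
  [0,0.08,-0.5,0.06,0,-0.7,0],
  [0,0.1,-0.5,0.08,0,-0.5,0],
  [0,0,0,0,0,0,0],
])

```text
time_s: 15.3
eef_pos: [0.5226, -0.0117, 0.0789]
tcp_rot: [-2.526, -1.138, -0.814]
force: [-1.8, -2.1, 0.6]
gripper_width: 0.273
```

```bash
python3 pp.py; python3 - <<'E'
from h import *
i=snap("top","g"); cv2.imwrite("pics/g.png",cv2.resize(i[110:260,140:340],(800,600),interpolation=cv2.INTER_CUBIC))
E
```

```text
q -1.048 r 0.1304 z 0.0741 F [-1.8 -2.1  0.6] w 0.2732322626741788
t 15.3 pos [ 0.5226 -0.0117  0.0789] J [ 0.88  0.61 -0.74  2.2  -0.72  0.25  0.24]
d cm [-0.03 -0.09  0.04] w deg [-9.5  6.2 11.6] | dist 0.1 16.2
d cm [0.   0.01 0.  ] w deg [ 0. -0. -0.] | dist 0.0 0.0
d cm [0. 0. 0.] w deg [0. 0. 0.] | dist 0.0 0.0
```

View pics/g.png

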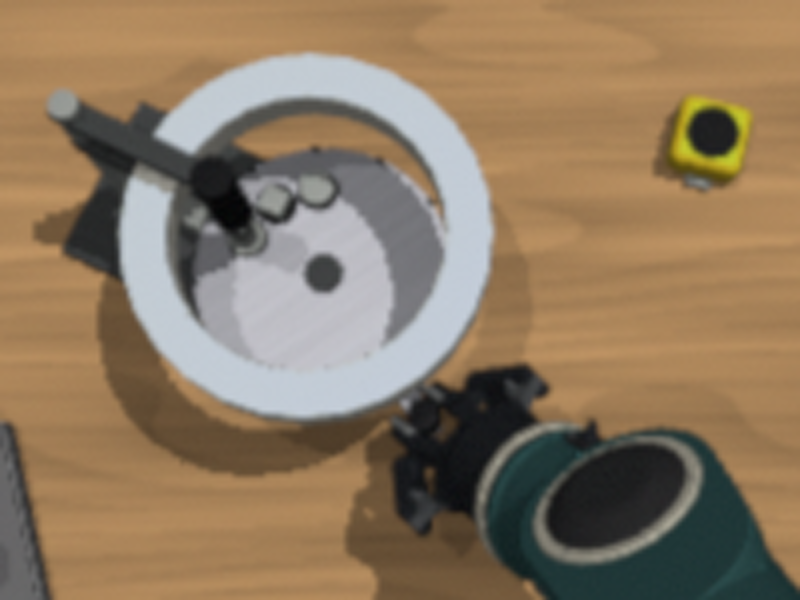

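The bushing (250,235) is now under the lens tube. I let go of the knob.

Request:
drive_tool([
  [0.4,0,0,0,0,0,0],
  [0.55,0,0,0,0,0,0],
  [0.6,0,0,0,0,0,0],
  [0.6,0,0,-1.5,0,0,0],
  [0.6,0,0,-3,0,0,0],
  [0.6,0,0,-4,0,0,0],
  [0.6,0,0,-4,0,0,0],
  [0.6,0,0,0,0,0,0],
])

```text
time_s: 16.35
eef_pos: [0.4712, -0.0694, 0.1853]
tcp_rot: [-2.525, -1.137, -0.812]
force: [-0.2, -0.5, 0.0]
gripper_width: 0.6
```

```bash
python3 - <<'E'
from pk import *
plan([kpose(-1.047)])
i=snap("top","i"); cv2.imwrite("pics/i.png",cv2.resize(i[110:260,90:290],(800,600),interpolation=cv2.INTER_CUBIC))
i=snap("scene","i"); cv2.imwrite("pics/i2.png",cv2.resize(i[90:240,200:400],(800,600),interpolation=cv2.INTER_CUBIC))
E
```

```text
t 16.35 pos [ 0.4712 -0.0694  0.1853] J [ 1.09  0.3  -0.75  2.21 -0.71  0.61  0.23]
d cm [ 0.04 -0.02 13.18] w deg [-9.5  6.3 11.5] | dist 13.2 16.2
```

View pics/i.png

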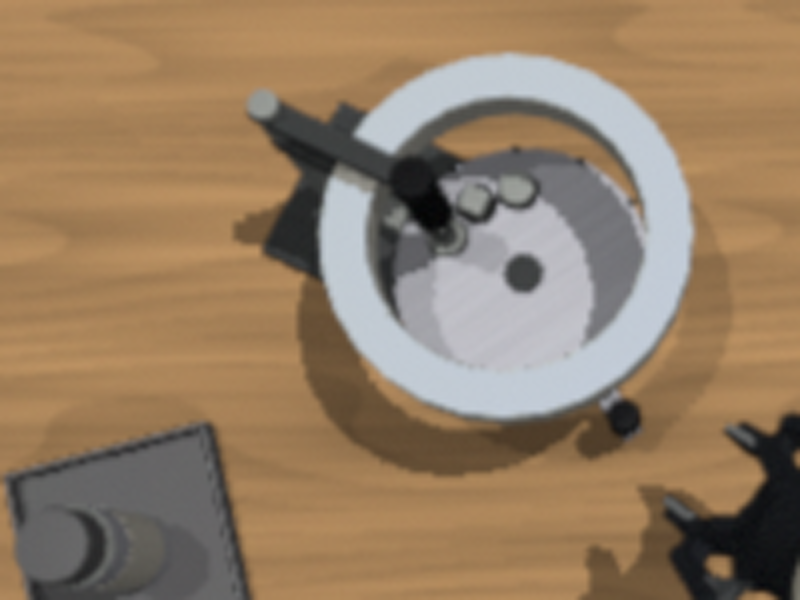

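View pics/i2.png

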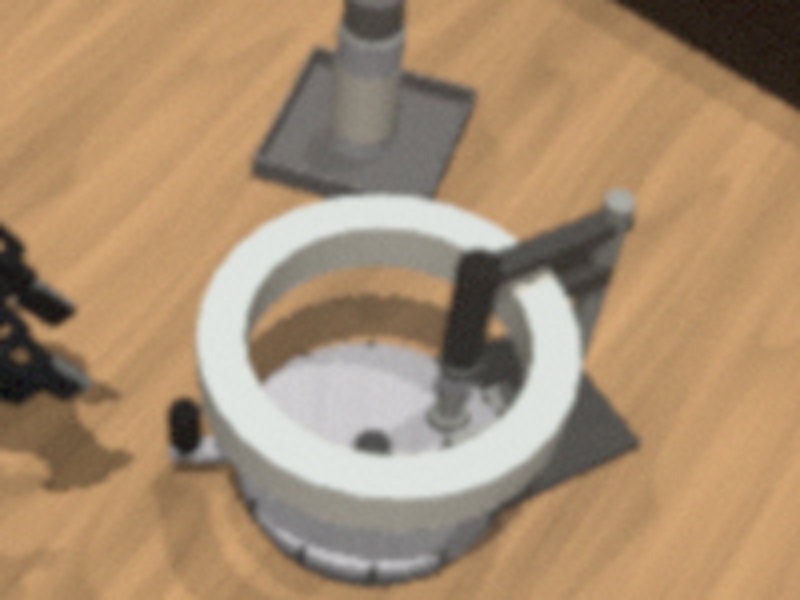

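```bash
python3 - <<'E'
from pk import *
s=lambda p:(np.array(p,float)+.5)/4-.5+[200,90]; t=lambda p:(np.array(p,float)+.5)/4-.5+[90,110]
L=np.array([*(C+.062*np.array([np.cos(np.radians(ph)),np.sin(np.radians(ph))]))])
print("lens",L)
# expected image positions of flange top centre and knob top at the click
q=np.radians(ph+210)-1.0472; k=[*(C+.13*np.array([np.cos(q),np.sin(q)])),.085]
for n,o in(("scene",(200,90)),("top",(90,110))): print(n,((proj(n,np.array([[*L,.050],[*L,.081],[*L,.105],k]))-np.array(o)+.5)*4-.5).round(0).tolist())
print("flange scene",onz("scene",s((448,414)),.05),"top",onz("top",t((450,236)),.05))
kk,e=tri(s((184,408)),t((624,411))); d=kk[:2]-C; print("knob",kk,e,np.degrees(np.arctan2(d[1],d[0]))%360-ph-210)
E
python3 - <<'E'
import cv2
i=cv2.imread('pics/scene_i_raw.png')[160:205,290:350]; cv2.imwrite('pics/j.png',cv2.resize(i,(800,600),interpolation=cv2.INTER_CUBIC))
i=cv2.imread('pics/top_i_raw.png')[145:190,180:240]; cv2.imwrite('pics/j2.png',cv2.resize(i,(800,600),interpolation=cv2.INTER_CUBIC))
E
```

```text
lens [0.66106738 0.11853413]
scene [[448.0, 413.0], [453.0, 387.0], [458.0, 366.0], [183.0, 410.0]]
top [[447.0, 236.0], [441.0, 226.0], [436.0, 218.0], [624.0, 415.0]]
flange scene [0.66181314 0.11761303 0.05      ] top [0.66122304 0.11618649 0.05      ]
knob [ 0.5269544  -0.00952028  0.09003536] 0.0010691046177732507 -59.358831693170316
```

View pics/j.png

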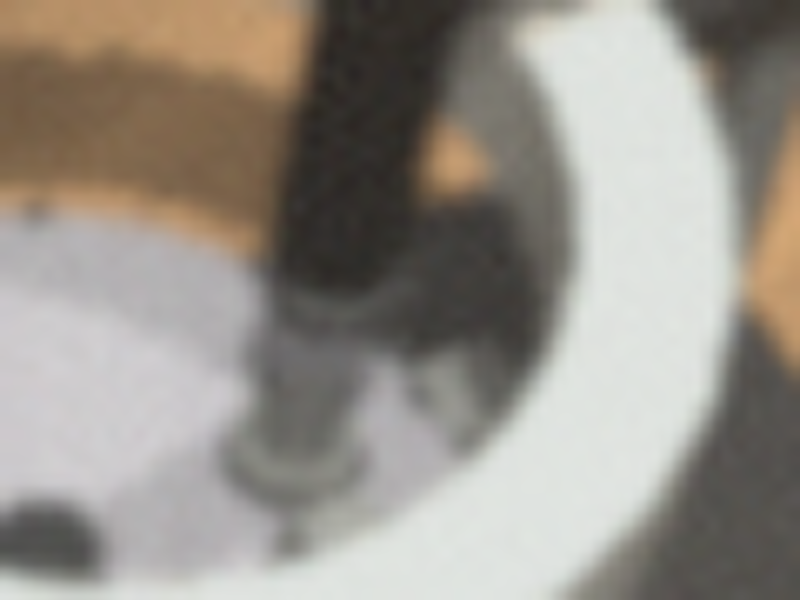

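View pics/j2.png

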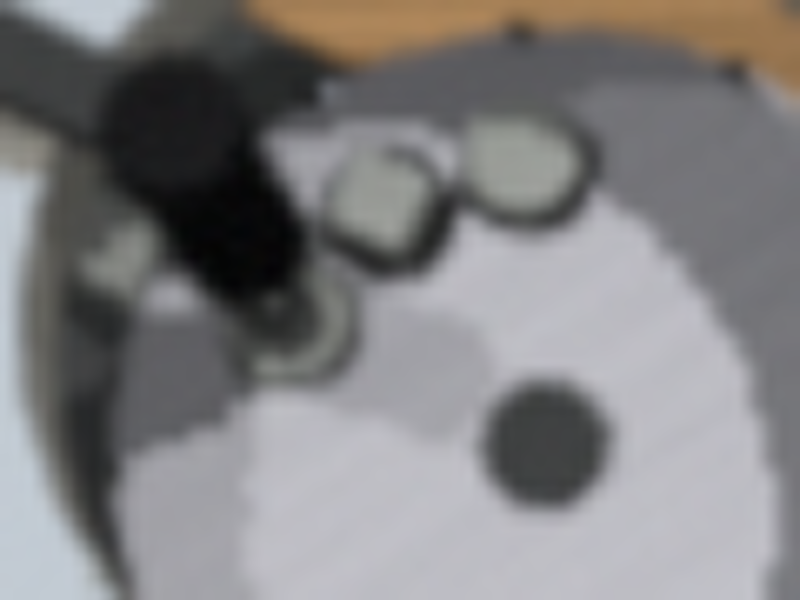

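```bash
python3 - <<'E'
from h import *
s=lambda p:(np.array(p,float)+.5)/4-.5+[200,90]
i=cv2.imread('pics/scene_i_raw.png'); cv2.imwrite('pics/k.png',cv2.resize(i[75:140,250:330],(800,650),interpolation=cv2.INTER_CUBIC)[:600])
i=cv2.imread('pics/top_i_raw.png')
print(proj("top",np.array([[.443,.348,.164],[.443,.348,.004]])),proj("scene",np.array([[.443,.348,.164],[.443,.348,.004]])))
cv2.imwrite('pics/k2.png',cv2.resize(i[210:285,80:180],(800,600),interpolation=cv2.INTER_CUBIC))
o=robot.get_obs(); print(o["force"],o["joint_vel"])
E
```

```text
[[102.5292485  244.63853271]
 [124.03429436 246.52579164]] [[294.31024891  86.88599326]
 [290.48091731 124.87289226]]
[-0.58008832 -0.59409788  0.05829065] [-0.02194087  0.035171   -0.00426699  0.00556662 -0.00042302 -0.01517209
  0.00202647]
```

View pics/k2.png

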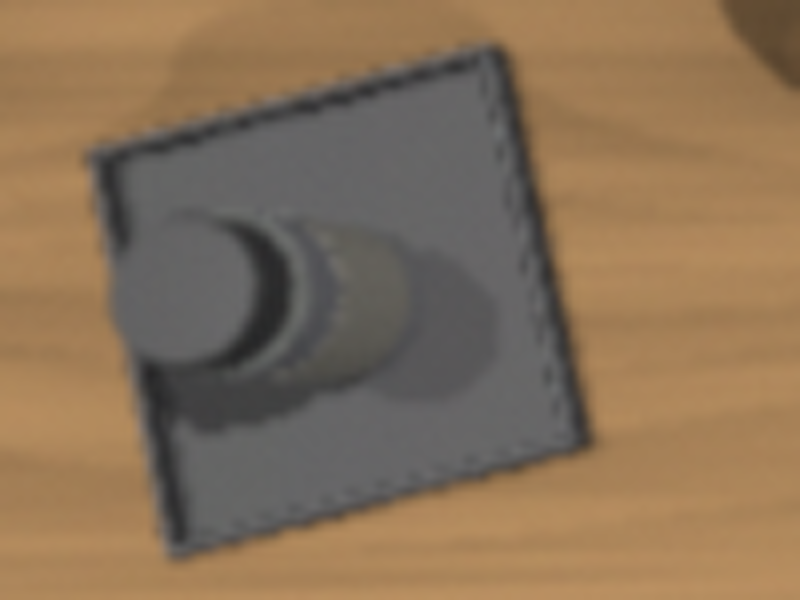

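```bash
python3 -c "
from rig import robot
print(robot.sign_off())"
```

```text
the job is handed in; nothing more can be done
None
```

The can stands upright in the tray and the bushing is under the lens tube, two clicks round. I handed the job in at about 16.5 s of the 69 s allowed.

**What I did**
- I gripped the spray can by its cap, carried it round the front of the lamp and stood it in the tray.
- I then gripped the knob with the gripper leaning outwards about 42°. I turned the table to about -1.047 rad, let go and backed off about 13 cm.

**Last checks, from both cameras**
- **Can:** the cap is within about 1 px of where an upright can at the placed position should appear. Its base is at about the tray's centre.
- **Bushing:** the flange is about 1–2.5 mm from the lens position I worked out, against the 5 mm limit. The error is on the order of the calibration's 2 mm.
- **Table angle:** the knob measures -59.4° against the nominal -60°, about 0.01 rad off.
- **Steel parts:** all three look upright on the disc.
- **Robot:** the fingers are clear of everything and the force reading is near zero.

**What did not go to plan**
- **Can grasp:** I applied one small tilt correction with the wrong sign, so I gripped the can with the tool about 2.5° off vertical. I kept that same tilt when setting it down, so the can still stands straight.
- **Knob turn:** partway round the wrist force rose to about 28 N and joint 6 came close to its limit. I finished the turn without further yaw and with about 6° less tilt, and the force dropped back to a few newtons.
- **Heights from two views:** most agreed with the text to about 5 mm. The exceptions were the tray rim (5 to 16 mm measured, 22 mm given), the knob top (90–95 mm measured, 85 mm given) and a rough reading of the jar.

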